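# Clear the magnifier and hold the tray box lid open

## Robot

A 7-joint arm with a two-finger parallel gripper is mounted at the origin on the work surface. World frame = base frame: x ahead of the robot, y to its left, z up, the work surface at z = 0. Lengths are in mm, angles in rad, forces in N, time in s.
With the tool pointing down it reaches from about 400 to 925 mm from the base axis. Payload 4.1 kg.
Tool frame: the origin (TCP) lies at the very end of the fingers, on their centre line; the grasp point (between the pads) lies 19 mm behind it (hold_point_z is the distance from the TCP to the grasp point, in mm); z points along the fingers, y is the direction in which the jaws open and shut (so a half turn about z gives the same grasp; the last joint's range is limited). The gripper opens to 85 mm and grips with 20 to 120 N. Pads are 22 mm wide; open, the fingers measure 114 mm over their backs; the gripper's body (76 mm by 85 mm) begins 54 mm behind the grasp point. The pads swing forward as they close: fully open they stand 13 mm farther back than shut.
Start: joints at [-1.349, 0.398, 0.045, 1.537, -0.019, 1.207, -0.051], TCP at [204.941, 616.881, 231.347] pointing down, gripper open.
Joint ranges: [-2.82, 2.82], [-0.49, 2.23], [-1.37, 1.46], [0, 2.46], [-1.36, 4.5], [0.23, 2], [-2.94, 2.94]. Speed limits (rad/s): [2.57, 2.57, 3.14, 3.14, 3.14, 3.14, 3.14].

## Interface

Orientations are given as a rotation vector (axis times angle).
In Python, from bench import get_obs, read_camera, finish_job, hold_point_z gives the robot as it stands.
- The arm moves only by the shell command python3 -m crank 'ROWS' [FORCE]. ROWS is a JSON object of lists of equal length, an entry for each row: "slide": the shift along the world's x, y, z in mm, a list of three; "turn": the turn about the world's z in rad; "jaw": the closure, from -1 (fully open) to 1 (shut). A call has exactly 5 rows; each row shifts and turns the commanded pose from where the row before left it; what a row does not reach is not made up. A row lasts 1/10 s, in which the tool goes at most 50 mm and 8.59 degrees, less where a joint would pass 70% of its speed; a pose out of reach is approached as far as the arm can. A call with a gripper value outside its range is refused whole. The fingers move at their own pace and stop on an object; FORCE is the grip in N (left out, the last holds). Time passes only in rows, so rows that do not move let the fingers close, or fill a call up. It gives the time, the measured TCP pose, the force and the opening at its end, in the units of the state.
- get_obs(): the state, without advancing time (a new reading comes with each control period).
- read_camera(name): name is "side" or "top"; returns a dict with "frame" (420x560x3 uint8, red, green, blue), "K" (3x3 intrinsics, pixels), "extrinsics" (4x4, takes a point from world to camera coordinates). Camera axes: x right, y up, looking along -z (the intrinsics and any distortion apply to the point x, -y, -z); pixel columns grow to the right and rows downward; lengths in mm; the calibration is good to about 2 mm. A picture is of the moment at which its call begins. There is no depth.
- finish_job(): hands the job in, once; it reports no verdict.
The state is a dict: "time": time; "joint_pos": joint angles; "joint_vel": joint speeds; "joint_torque": joint torques, N m; "tcp_pos": TCP position; "tool_rot": TCP orientation; "contact_force": force on the tool from outside, world axes, zero at the start; "wrist_torque": the same for the moment, N m; "grip_width": finger opening in mm.
Only numpy, scipy, OpenCV 4.12 (cv2) and the standard library are available. Lean on these libraries where they do the work, as an engineer would, in place of code of your own. Each camera call takes 0.05 s, during which the arm holds its last target.

## Task

Take the steel magnifier off the lid of the bamboo box and lay it gently, flat, on the middle of the round cork mat while the lid stays shut. Then raise the lid to 60 degrees from shut (give or take 5) and finish still holding it there, steady, because it falls shut when let go and must not be dropped. Leave the green bowl, the hearing aid remote and the battery carousel where they are.

Things in the scene. Friction and masses are not known exactly. Their poses are not given: they have to be found in the camera images.
- box: Bamboo tray box, fixed to the table, 160 (its x) by 220 (its y) by 75 mm high without the lid. Origin at the centre of its underside on the table; x points from the handle side to the hinge side, z up. Its lid, 8 mm thick, covers it from 75 to 83 mm height and overhangs the walls by 2 mm.
- lid (a joint): Opening angle of the box's lid in rad: 0 shut, 1.047 is 60 degrees, stop at 1.45. It is hinged along the box's y at the far (+x) rim and the edge nearer the robot swings up and away. The lid weighs about 0.3 kg (varies), nothing holds it up: it falls shut from any angle.
- lid_handle (a point): Middle of the steel bar handle on the lid's upper face: a round bar of 12 mm diameter, 104 mm long, parallel to the hinge (box's y), on two 10 mm posts 94 mm apart (84 mm clear between them). Its axis stands 40 mm above the lid's upper face (123 mm above the table when shut), 18 mm from the lid's hinge-opposite edge, 142 mm from the hinge along the lid and 48 mm above the hinge line. Moves with the lid; the bar may turn within the fingers.
- lid_hinge (a point): Middle of the hinge line (along the box's y), at the top of the box's far wall, 75 mm above the table. Does not move.
- magnifier: Steel magnifier, about 0.12 kg (varies), lying flat on the shut lid behind the handle, roughly parallel to the hinge. Origin on its underside below the balance point, in the round grip (16 mm diameter); x runs along it: grip from x = -65 to +30 mm, round lens of 64 mm diameter and 10 mm thick centred at x = +60 mm. z up. Total length 157 mm.
- mat: Round cork mat, 190 mm diameter, 4 mm thick, fixed to the table beside the box, to the left or to the right. Origin at the centre of its underside.
- bowl: Green glass bowl, 120 mm across the rim, 50 mm high, loose, on the other side of the box from the mat. Origin at the centre of its underside. Leave alone.
- remote: Black hearing aid remote with a white slide switch, 100 x 42 x 14 mm, lying loose. Origin at the centre of its underside, x along its length. Leave alone.
- carousel: Clear plastic battery carousel, disc of 60 mm diameter, 16 mm high, loose. Origin at the centre of its underside. Leave alone.
Things that resemble listed ones, but are neither listed nor needed, are in the scene too. There is more than one size of the mat; the one meant has the size given above. Several things have the shape of the magnifier; the one meant has the colours described above.

How it is judged (in metres and radians):
On the way:
1. the magnifier lies flat and released on the cork mat, the lid still shut (horizontal distance between magnifier and mat below 0.06 m and z of magnifier in the frame of mat between 0 and 0.009 m and angle between magnifier's own z axis and vertical below 0.12 rad and contact force between each of the arm, the fingers and magnifier below 0.05 N and linear speed of magnifier below 0.03 m/s and value of joint lid below 0.1 rad), for 0.2 s.
At the end, for the whole second after the job is handed in: The robot's fingers hold the lid (more than 0.3 N) steady at 60 degrees within 6, no loose thing touches the lid, and the magnifier lies flat, released and at rest on the cork mat, its origin within 60 mm of the mat's centre. Bowl, remote and carousel are within 30 mm of where they were (value of joint lid between 0.942 and 1.152 rad and velocity of joint lid between -0.08 and 0.08 rad/s and contact force between the fingers and lid above 0.3 N and contact force between lid and bowl below 0.05 N and contact force between lid and remote below 0.05 N and contact force between lid and carousel below 0.05 N and contact force between each of lid, the arm, the fingers and magnifier below 0.05 N and horizontal distance between magnifier and mat below 0.06 m and z of magnifier in the frame of mat between 0 and 0.009 m and angle between magnifier's own z axis and vertical below 0.12 rad and linear speed of magnifier below 0.03 m/s and distance of each of bowl, remote, carousel from where it was at the start of the episode below 0.03 m); the arm keeps its last pose, push and grip.
It fails at once if bowl, remote or carousel pushed more than 30 mm (distance of any of bowl, remote, carousel from where it was at the start of the episode above 0.03 m).
It fails at once if the lid dropped (closing faster than 2 rad/s) (velocity of joint lid below -2 rad/s).
It fails at once if the magnifier dropped or thrown (moving over 0.7 m/s out of the fingers) (contact force between the fingers and magnifier below 0.01 N and linear speed of magnifier above 0.7 m/s).
It also fails if it takes over 56 s, if anything falls off the work surface, if the arm or the gripper's body presses on something with over 40 N, if the wrist force passes 120 N, or if a joint passes its speed limit or range.

## Working session

There is one attempt and no reset: what is moved stays moved. The work goes in short steps, Python scripts to look and compute and a shell command to move; the robot and the scene stay as the last step left them, time stands still between calls to the robot, and variables do not carry over. Pictures are saved under pics/ and viewed, and the job is handed in when it is done.

```bash
ls; mkdir -p pics
python3 - <<'E'
from bench import *
import cv2,numpy as np
o=get_obs();print({k:np.round(v,3).tolist() for k,v in o.items()},hold_point_z)
for n in("top","side"):
    c=read_camera(n);cv2.imwrite(f"pics/{n}0.png",c["frame"][:,:,::-1]);print(n,c["K"],np.round(c["extrinsics"],3),c.keys())
E
```

```text
pics
{'time': 0.0, 'joint_pos': [-1.349, 0.399, 0.045, 1.538, -0.019, 1.207, -0.051], 'joint_vel': [-0.0, -0.001, 0.0, 0.001, -0.001, -0.002, -0.001], 'joint_torque': [-0.001, -47.512, 1.364, -25.422, 0.012, 0.009, 0.0], 'tcp_pos': [204.763, 616.24, 230.233], 'tool_rot': [-0.502, -3.101, 0.003], 'contact_force': [0.558, -0.377, -0.294], 'wrist_torque': [0.002, -0.037, -0.062], 'grip_width': 85.384} 18.700000000000003
top [[542.81350174   0.         285.52440908]
 [  0.         542.81350174 214.05431156]
 [  0.           0.           1.        ]] [[ 4.00000e-03 -1.00000e+00 -3.00000e-03  7.07000e-01]
 [ 9.80000e-01  4.00000e-03  2.00000e-01 -4.66747e+02]
 [-2.00000e-01 -3.00000e-03  9.80000e-01 -1.55085e+03]
 [ 0.00000e+00  0.00000e+00  0.00000e+00  1.00000e+00]] dict_keys(['frame', 'K', 'extrinsics'])
side [[394.82166178   0.         278.63190694]
 [  0.         394.82166178 208.41849285]
 [  0.           0.           1.        ]] [[ 9.18000e-01 -3.97000e-01  4.00000e-03 -4.16107e+02]
 [ 2.78000e-01  6.52000e-01  7.05000e-01 -2.11835e+02]
 [-2.83000e-01 -6.46000e-01  7.09000e-01 -9.89957e+02]
 [ 0.00000e+00  0.00000e+00  0.00000e+00  1.00000e+00]] dict_keys(['frame', 'K', 'extrinsics'])
```

View pics/top0.png

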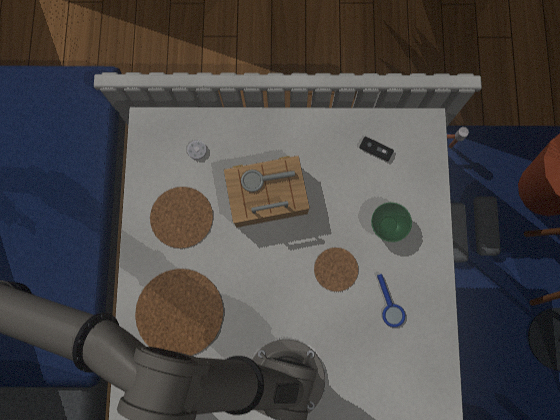

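View pics/side0.png

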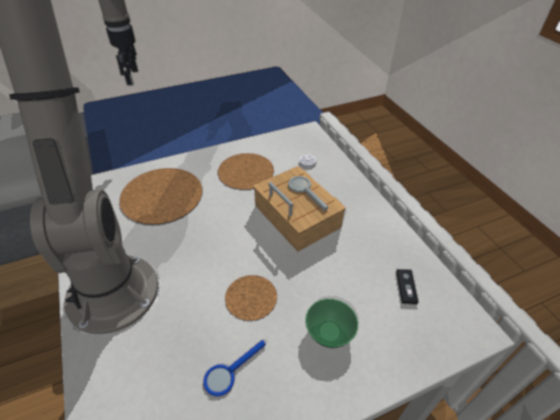

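The top view shows the arm reaching out of the picture on the left. The box is at about (267,190), with the steel magnifier's lens at (252,181) and its grip out to (297,174). The handle bar runs (251,210)–(287,205). There are three cork mats at (182,217), (180,312) and (336,270), and a blue magnifier look-alike at (390,300). Next I'll enlarge both views.

```bash
cat > h.py <<'E'
import numpy as np,cv2
from bench import *
def cams():
    import pickle,os
    if not os.path.exists('cal.pkl'):
        pickle.dump({n:{k:np.array(v) for k,v in read_camera(n).items() if k!='frame'} for n in('top','side')},open('cal.pkl','wb'))
    return pickle.load(open('cal.pkl','rb'))
def ray(n,uv):
    c=cams()[n];E=c['extrinsics'];R=E[:3,:3];t=E[:3,3]
    d=np.linalg.inv(c['K'])@[uv[0],uv[1],1];d=R.T@(d*[1,-1,-1]);return -R.T@t,d
def onz(n,uv,z):
    o,d=ray(n,uv);return o+d*(z-o[2])/d[2]
def tri(a,b):
    o1,d1=ray('top',a);o2,d2=ray('side',b)
    s=np.linalg.lstsq(np.c_[d1,-d2],o2-o1,rcond=None)[0]
    p,q=o1+s[0]*d1,o2+s[1]*d2;return (p+q)/2,np.linalg.norm(p-q)
def proj(n,p):
    c=cams()[n];q=c['extrinsics']@np.append(p,1);v=c['K']@(q[:3]*[1,-1,-1]);return v[:2]/v[2]
def crop(src,x0,y0,w,h,f,out):
    im=cv2.imread(src)[y0:y0+h,x0:x0+w];cv2.imwrite(out,cv2.resize(im,None,fx=f,fy=f,interpolation=cv2.INTER_CUBIC))
E
python3 - <<'E'
from h import *
cams()
crop('pics/top0.png',205,140,130,100,6,'pics/tc.png')
crop('pics/side0.png',240,145,130,100,6,'pics/sc.png')
# mats: colour segmentation
for n in('top','side'):
    im=cv2.imread(f'pics/{n}0.png');hsv=cv2.cvtColor(im,cv2.COLOR_BGR2HSV)
    m=cv2.inRange(hsv,(5,90,50),(16,255,255));m=cv2.morphologyEx(m,cv2.MORPH_CLOSE,np.ones((5,5)))
    for c in cv2.findContours(m,cv2.RETR_EXTERNAL,cv2.CHAIN_APPROX_NONE)[0]:
        if cv2.contourArea(c)<800: continue
        P=np.array([onz(n,p[0],4)[:2] for p in c],np.float32)
        e=cv2.fitEllipse(P);print(n,cv2.boundingRect(c),np.round(e[0]),np.round(e[1]))
E
```

```text
top (135, 269, 88, 87) [185. 312.] [242. 255.]
top (314, 248, 44, 43) [ 310. -147.] [125. 126.]
top (150, 187, 63, 61) [466. 319.] [184. 185.]
top (224, 156, 85, 71) [549.  62.] [207. 274.]
top (518, 134, 42, 67) [ 611. -788.] [114. 217.]
top (452, 0, 108, 125) [ 956. -718.] [303. 532.]
top (0, 0, 440, 75) [1070.  228.] [ 279. 1734.]
side (226, 276, 51, 44) [ 313. -149.] [123. 124.]
side (0, 255, 64, 165) [-189.  -23.] [136. 541.]
side (120, 169, 82, 55) [185. 311.] [248. 248.]
side (218, 154, 127, 96) [536. 156.] [236. 508.]
side (323, 95, 237, 250) [1040.   56.] [ 303. 1332.]
```

View pics/tc.png

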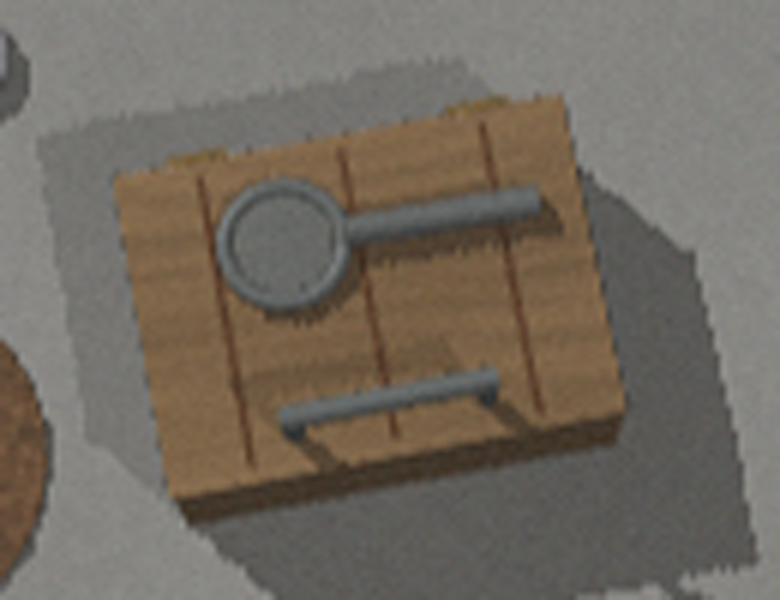

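View pics/sc.png

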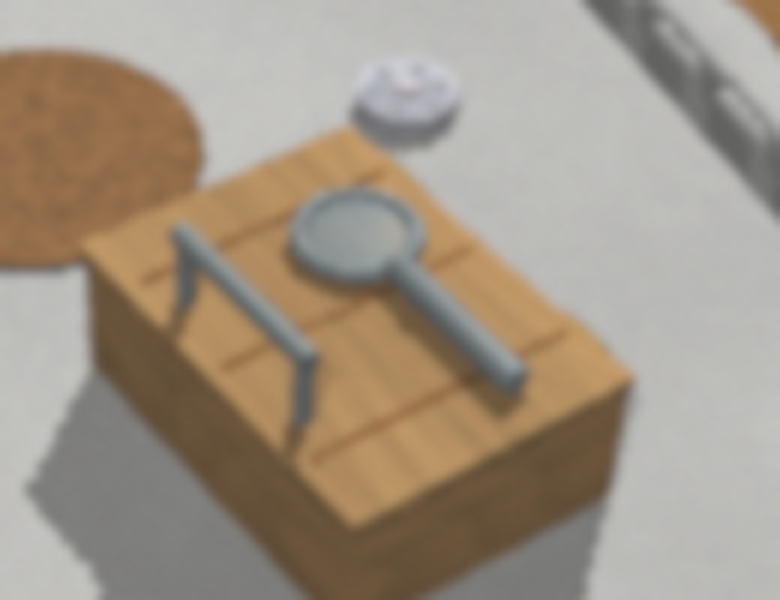

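Run:
```python
from h import *
T=lambda c:((c[0]+.5)/6-.5+205,(c[1]+.5)/6-.5+140)
S=lambda c:((c[0]+.5)/6-.5+240,(c[1]+.5)/6-.5+145)
pts=dict(lens=((285,244),(358,236)),gripend=((538,201),(514,378)),gripstart=((352,228),(400,268)),hL=((283,418),(178,232)),hR=((496,378),(312,358)),
cFL=((115,175),(355,128)),cFR=((562,97),(632,380)),cNR=((624,412),(355,528)),cNL=((172,500),(85,243)))
P={}
for k,(a,b) in pts.items():
    p,e=tri(T(a),S(b));P[k]=p;print(k,np.round(p,1),round(e,1))
for k in('cFL','cFR','cNR','cNL'):print(k,np.round(onz('top',T(pts[k][0]),83),1),np.round(onz('side',S(pts[k][1]),83),1))
for k in('lens','gripend','gripstart'):print(k,np.round(onz('top',T(pts[k][0]),91),1),np.round(onz('side',S(pts[k][1]),91),1))
for k in('hL','hR'):print(k,np.round(onz('top',T(pts[k][0]),123),1),np.round(onz('side',S(pts[k][1]),123),1))
o=get_obs();print(cv2.Rodrigues(np.array(o['tool_rot']))[0].round(3))
```

```text
lens [559.8  99.7  87.9] 3.1
gripend [579.5 -22.6  95.3] 2.6
gripstart [566.6  67.3  91.8] 2.5
hL [465.1  96.9 125.8] 2.1
hR [486.   -2.9 125.8] 4.8
cFL [597.4 183.7  80.1] 5.0
cFR [635.8 -34.5  82.9] 2.4
cNR [479.6 -64.5  80.8] 4.7
cNL [436.  151.8  83.3] 6.4
cFL [594. 184.  83.] [598.5 180.6  83. ]
cFR [634.5 -34.1  83. ] [637.  -34.7  83. ]
cNR [476.8 -63.8  83. ] [481.1 -66.4  83. ]
cNL [432.9 152.3  83. ] [439.4 152.1  83. ]
lens [557.4  99.9  91. ] [559.8  96.6  91. ]
gripend [579.4 -22.3  91. ] [583.3 -19.   91. ]
gripstart [565.5  67.6  91. ] [568.3  68.   91. ]
hL [464.7  97.3 123. ] [467.4  99.8 123. ]
hR [484.2  -2.3 123. ] [ 4.897e+02 -3.000e-01  1.230e+02]
[[-0.949  0.315 -0.   ]
 [ 0.315  0.949 -0.001]
 [-0.    -0.001 -1.   ]]
```

Of the three mats, (182,217) measures 185 mm. The ones at (180,312) and (336,270) measure 248 and 125 mm, so the first is the 190 mm mat, centred at (466,319). The magnifier meant is the grey steel one on the lid. The blue one on the table at (390,300) does not fit the description, and the crop confirms this. Its balance point is at about (569.5,40), with the axis 0.165 rad off y. The box yaw is about 0.19 rad, and the triangulated heights (88–95, 126, 80–83) agree with the text. Now I'll move over the magnifier.

```bash
python3 -m crank '{"slide":[[18.2,-28.8,0],[18.2,-28.8,0],[18.2,-28.8,0],[18.2,-28.8,0],[18.2,-28.8,0]],"turn":[-0.054,-0.054,-0.054,-0.054,-0.054],"jaw":[-1,-1,-1,-1,-1]}' 40
python3 -m crank '{"slide":[[18.2,-28.8,0],[18.2,-28.8,0],[18.2,-28.8,0],[18.2,-28.8,0],[18.2,-28.8,0]],"turn":[-0.054,-0.054,-0.054,-0.054,-0.054],"jaw":[-1,-1,-1,-1,-1]}'
python3 -m crank '{"slide":[[18.2,-28.8,0],[18.2,-28.8,0],[18.2,-28.8,0],[18.2,-28.8,0],[18.2,-28.8,0]],"turn":[-0.054,-0.054,-0.054,-0.054,-0.054],"jaw":[-1,-1,-1,-1,-1]}'
python3 -m crank '{"slide":[[18.2,-28.8,0],[18.2,-28.8,0],[18.2,-28.8,0],[18.2,-28.8,0],[0,0,0]],"turn":[-0.054,-0.054,-0.054,-0.054,-0.054],"jaw":[-1,-1,-1,-1,-0.3]}'
cat >> h.py <<'E'
def st():
    o=get_obs();R=cv2.Rodrigues(np.array(o['tool_rot'],float))[0]
    print('t',round(o['time'],2),'tcp',np.round(o['tcp_pos'],1),'jawdeg',round(np.degrees(np.arctan2(R[1,1],R[0,1])),2),'zax',R[:,2].round(3),'F',np.round(o['contact_force'],2),'w',round(o['grip_width'],1),'q7',round(o['joint_pos'][6],2))
E
python3 -c "from h import *;st()"
```

```text
time: 0.7
tcp_pos: [296.5, 471.5, 231.2]
tool_rot: [0.918, 3.005, -0.0]
contact_force: [0.8, 1.0, 0.5]
grip_width: 85.5
time: 1.2
tcp_pos: [387.4, 327.5, 231.3]
tool_rot: [-1.314, -2.854, -0.0]
contact_force: [0.7, -0.5, 0.1]
grip_width: 85.3
time: 1.7
tcp_pos: [478.4, 183.6, 231.4]
tool_rot: [1.686, 2.651, 0.001]
contact_force: [-0.3, -0.1, -0.0]
grip_width: 85.7
time: 2.2
tcp_pos: [552.6, 63.7, 231.7]
tool_rot: [2.035, 2.389, -0.002]
contact_force: [0.0, -0.4, -1.1]
grip_width: 73.3
t 2.2 tcp [552.6  63.7 231.7] jawdeg 9.15 zax [ 0.002 -0.003 -1.   ] F [ 0.02 -0.4  -1.06] w 73.3 q7 0.11
```

```bash
python3 -m crank '{"slide":[[8,-13,-20],[8,-13,-20],[0,0,-20],[0,0,-20],[0,0,0]],"turn":[0,0,0,0,0],"jaw":[-0.3,-0.3,-0.3,-0.3,-0.3]}'
python3 - <<'E'
from h import *
st()
for n in("top","side"):
    c=read_camera(n);cv2.imwrite(f"pics/{n}1.png",c["frame"][:,:,::-1])
crop('pics/top1.png',205,140,130,100,6,'pics/tc1.png')
crop('pics/side1.png',240,125,130,100,6,'pics/sc1.png')
st()
for n in('top','side'):print(n,proj(n,get_obs()['tcp_pos']))
E
```

```text
time: 2.7
tcp_pos: [564.4, 43.6, 148.6]
tool_rot: [-2.022, -2.399, 0.007]
contact_force: [-0.4, 1.1, -0.7]
grip_width: 55.8
t 2.7 tcp [564.4  43.6 148.6] jawdeg 9.74 zax [-0.006 -0.001 -1.   ] F [-0.38  1.09 -0.73] w 55.8 q7 0.22
t 2.8 tcp [566.7  43.7 151.5] jawdeg 9.75 zax [-0. -0. -1.] F [0.49 0.97 0.79] w 55.5 q7 0.22
top [270.8951447  171.45629704]
side [310.86584639 178.47980163]
```

View pics/tc1.png

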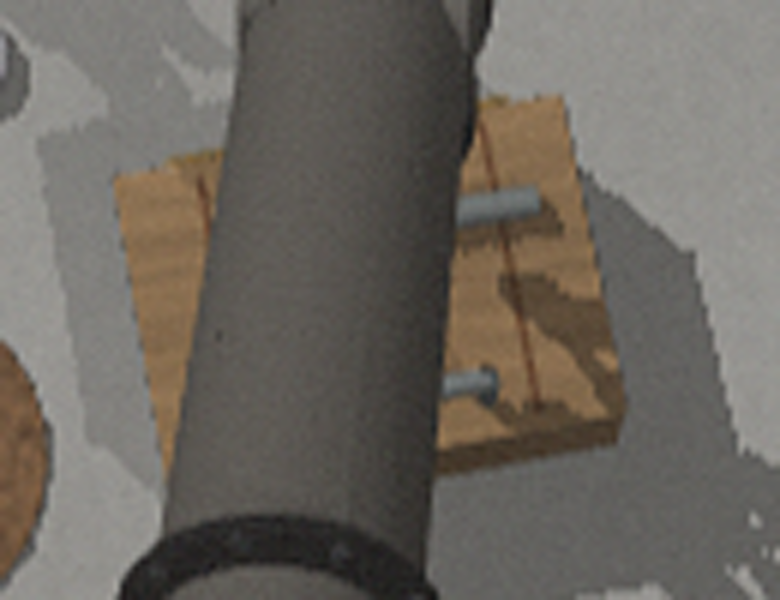

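View pics/sc1.png

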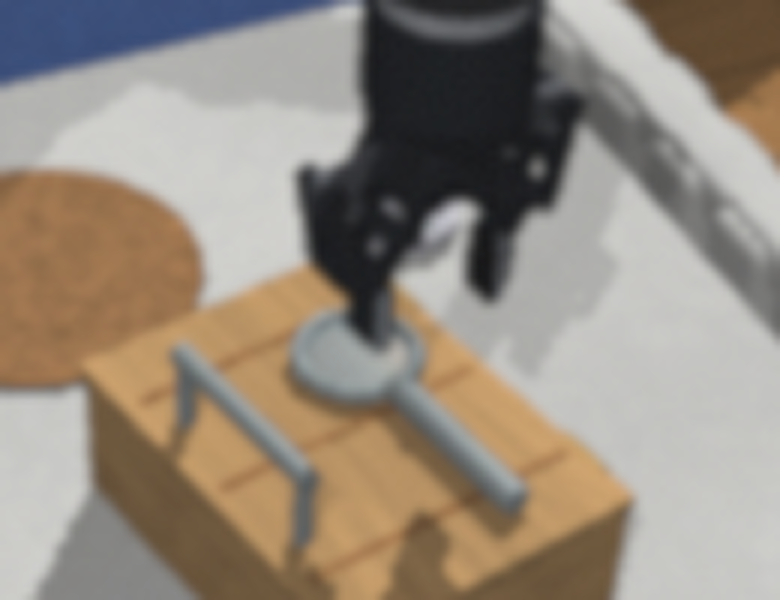

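The side crop shows the fingertips at (378,340) and (487,297). Their midpoint is at about pixel (312,178), against a predicted TCP of (311,178), so the calibration holds. The magnifier lies below, untouched. Now I'll descend, checking the force.

```bash
python3 -m crank '{"slide":[[1,-1,-12],[1,-1,-12],[0,-1,-12],[0,0,-10],[0,0,0]],"turn":[0,0,0,0,0],"jaw":[-0.3,-0.3,-0.3,-0.3,-0.3]}'
python3 -m crank '{"slide":[[0,0,-5],[0,0,-5],[0,0,-4],[0,0,-3],[0,0,0]],"turn":[0,0,0,0,0],"jaw":[-0.3,-0.3,-0.3,-0.3,-0.3]}'
python3 - <<'E'
from h import *
st();c=read_camera('side');cv2.imwrite("pics/side2.png",c["frame"][:,:,::-1])
crop('pics/side2.png',240,145,130,100,6,'pics/sc2.png');st()
E
```

```text
time: 3.3
tcp_pos: [567.2, 40.6, 103.4]
tool_rot: [-2.023, -2.4, 0.005]
contact_force: [-0.1, -0.6, -0.4]
grip_width: 55.6
time: 3.8
tcp_pos: [568.5, 40.7, 87.9]
tool_rot: [-2.024, -2.402, 0.001]
contact_force: [-0.6, 0.1, -0.1]
grip_width: 55.4
t 3.8 tcp [568.5  40.7  87.9] jawdeg 9.75 zax [-0.001 -0.    -1.   ] F [-0.61  0.1  -0.05] w 55.4 q7 0.28
t 3.85 tcp [568.7  40.7  88.2] jawdeg 9.74 zax [-0. -0. -1.] F [ 0.06 -0.61 -0.78] w 55.6 q7 0.28
```

View pics/sc2.png

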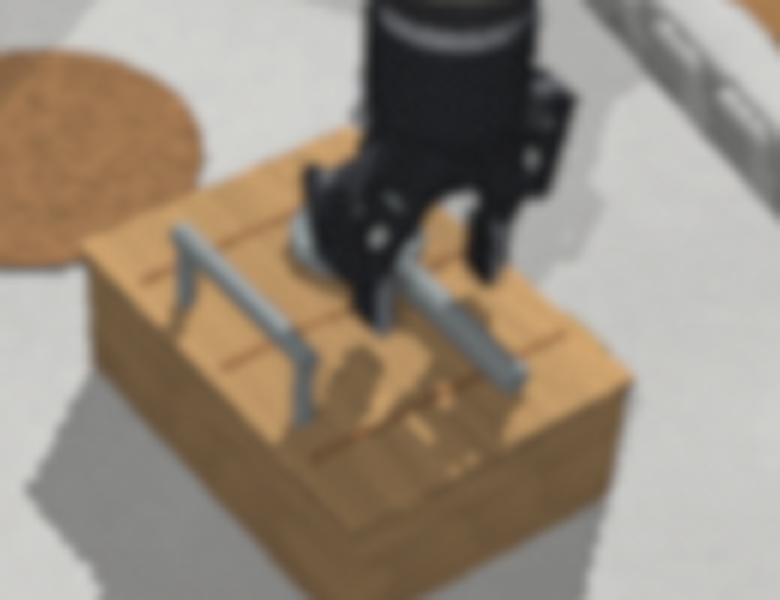

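The fingers straddle the grip, with tips at (378,325) and (488,277) and the grip midway at about (437,300). I'll close at 86 mm.

```bash
python3 -m crank '{"slide":[[0,0,-2],[0,0,0],[0,0,0],[0,0,0],[0,0,0]],"turn":[0,0,0,0,0],"jaw":[0.2,0.5,1,1,1]}' 40
python3 -m crank '{"slide":[[0,0,0],[0,0,0],[0,0,0],[0,0,0],[0,0,0]],"turn":[0,0,0,0,0],"jaw":[1,1,1,1,1]}'
python3 -c "from h import *;st()"
```

```text
time: 4.35
tcp_pos: [569.1, 40.7, 86.6]
tool_rot: [2.024, 2.402, 0.001]
contact_force: [0.2, 0.2, 1.3]
grip_width: 13.9
time: 4.85
tcp_pos: [569.1, 40.7, 86.6]
tool_rot: [2.024, 2.402, 0.001]
contact_force: [0.0, 0.9, 2.8]
grip_width: 14.1
t 4.85 tcp [569.1  40.7  86.6] jawdeg 9.74 zax [ 0.001  0.    -1.   ] F [0.   0.93 2.82] w 14.1 q7 0.28
```

```bash
python3 -m crank '{"slide":[[0,0,2],[0,0,4],[0,0,6],[0,0,6],[0,0,0]],"turn":[0,0,0,0,0],"jaw":[1,1,1,1,1]}'
python3 - <<'E'
from h import *
st();c=read_camera('side');cv2.imwrite("pics/side3.png",c["frame"][:,:,::-1])
crop('pics/side3.png',240,145,130,100,6,'pics/sc3.png');st()
E
```

```text
time: 5.35
tcp_pos: [569.5, 40.7, 105.4]
tool_rot: [2.024, 2.401, 0.002]
contact_force: [1.7, -0.7, -0.8]
grip_width: 13.8
t 5.35 tcp [569.5  40.7 105.4] jawdeg 9.75 zax [ 0.002  0.    -1.   ] F [ 1.71 -0.71 -0.82] w 13.8 q7 0.26
t 5.4 tcp [569.1  40.7 105. ] jawdeg 9.75 zax [ 0.001  0.    -1.   ] F [-0.31  0.07 -1.05] w 13.7 q7 0.26
```

View pics/sc3.png

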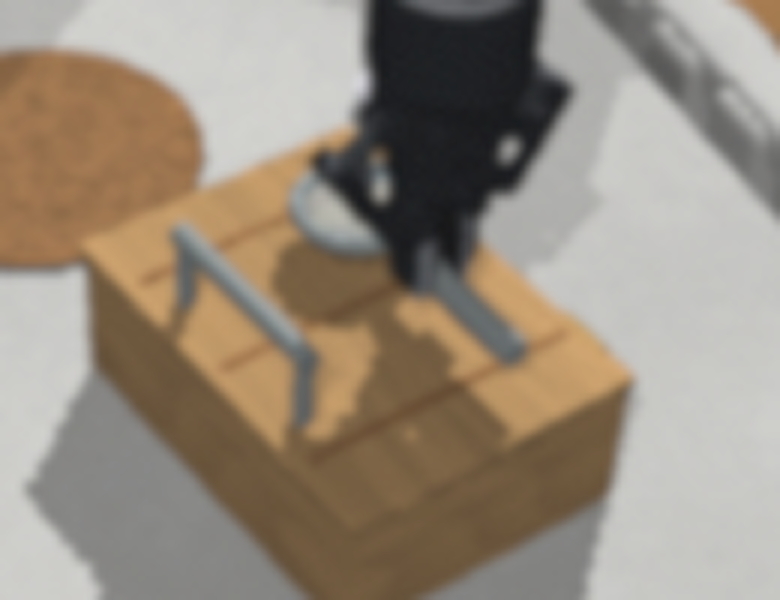

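The magnifier is lifted and level, with its lens at (345,210) and grip end at (514,345) in the crop. Now I'll carry it to the mat.

```bash
python3 -m crank '{"slide":[[0,0,8],[0,0,12],[0,0,12],[0,0,12],[-4,10,6]],"turn":[0,0,0,0,0],"jaw":[1,1,1,1,1]}'
python3 -m crank '{"slide":[[-8,22,0],[-9,24,0],[-9,24,0],[-9,24,0],[-9,24,0]],"turn":[0,0,0,0,0],"jaw":[1,1,1,1,1]}'
python3 -m crank '{"slide":[[-9,24,0],[-9,24,0],[-9,24,0],[-9,24,0],[-8,24,-5]],"turn":[0,0,0,0,0],"jaw":[1,1,1,1,1]}'
python3 -m crank '{"slide":[[-8,20,-10],[-3,10,-12],[0,0,-15],[0,0,-15],[0,0,0]],"turn":[0,0,0,0,0],"jaw":[1,1,1,1,1]}'
python3 -c "from h import *;st()"
```

```text
time: 5.9
tcp_pos: [566.0, 49.2, 156.5]
tool_rot: [2.026, 2.397, 0.003]
contact_force: [0.5, -0.2, -0.3]
grip_width: 13.9
time: 6.4
tcp_pos: [519.8, 170.5, 154.7]
tool_rot: [-2.024, -2.402, -0.001]
contact_force: [0.0, -0.2, -0.9]
grip_width: 14.5
time: 6.9
tcp_pos: [475.9, 290.7, 150.3]
tool_rot: [-2.023, -2.403, -0.003]
contact_force: [0.1, 0.2, -0.6]
grip_width: 14.2
time: 7.4
tcp_pos: [464.5, 315.8, 94.6]
tool_rot: [2.027, 2.4, -0.009]
contact_force: [-0.6, -0.3, -1.7]
grip_width: 13.8
t 7.4 tcp [464.5 315.8  94.6] jawdeg 9.61 zax [-0.004 -0.005 -1.   ] F [-0.59 -0.26 -1.7 ] w 13.8 q7 -0.31
```

```bash
python3 -m crank '{"slide":[[0,1,-12],[0,1,-15],[0,0,-15],[0,0,-12],[0,0,-5]],"turn":[0,0,0,0,0],"jaw":[1,1,1,1,1]}'
python3 -m crank '{"slide":[[0,0,-5],[0,0,-5],[0,0,-4],[0,0,0],[0,0,0]],"turn":[0,0,0,0,0],"jaw":[1,1,1,1,1]}'
python3 - <<'E'
from h import *
st();c=read_camera('side');cv2.imwrite("pics/side4.png",c["frame"][:,:,::-1])
crop('pics/side4.png',190,105,130,100,6,'pics/sc4.png');st()
E
```

```text
time: 7.9
tcp_pos: [464.8, 319.9, 36.4]
tool_rot: [-2.025, -2.402, 0.004]
contact_force: [0.6, -0.4, -2.1]
grip_width: 14.6
time: 8.4
tcp_pos: [465.9, 320.8, 24.6]
tool_rot: [2.025, 2.402, 0.001]
contact_force: [0.2, 0.4, -0.9]
grip_width: 14.2
t 8.4 tcp [465.9 320.8  24.6] jawdeg 9.74 zax [ 0.  0. -1.] F [ 0.21  0.45 -0.89] w 14.2 q7 -0.26
t 8.45 tcp [466.  320.9  24.7] jawdeg 9.74 zax [ 0.001  0.    -1.   ] F [-0.46 -0.17 -0.52] w 14.2 q7 -0.26
```

View pics/sc4.png

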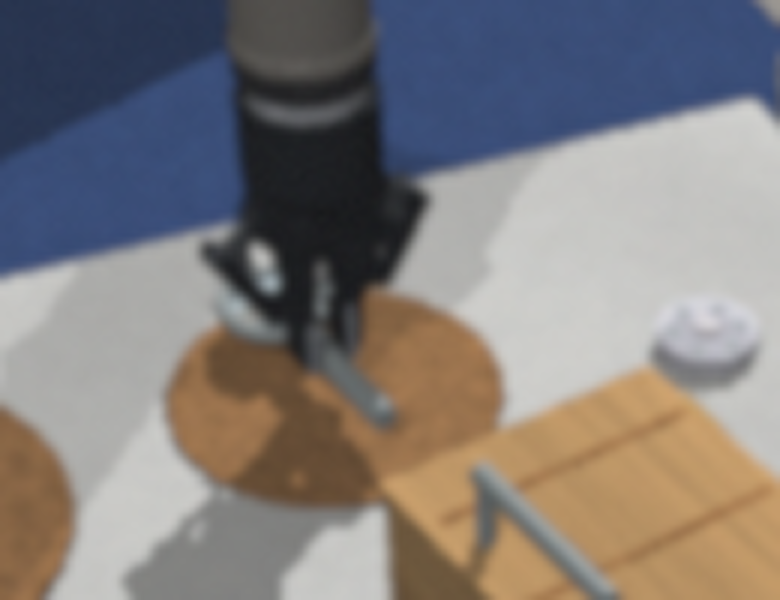

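The magnifier is level above the mat: the grip is at (350,380), and the mat spans (165–500, 290–505) in the crop. I'll lower it the last 17 mm slowly.

```bash
python3 -c "
from h import *
print(onz('side',(190+333/6,105+398/6),4))"
python3 -m crank '{"slide":[[0,0,-4],[0,0,-4],[0,0,-3],[0,0,-2],[0,0,0]],"turn":[0,0,0,0,0],"jaw":[1,1,1,1,1]}'
python3 -m crank '{"slide":[[0,0,-1],[0,0,-1],[0,0,0],[0,0,0],[0,0,0]],"turn":[0,0,0,0,0],"jaw":[1,1,1,1,1]}'
python3 -c "from h import *;st()"
```

```text
[467.12046374 311.38295367   4.        ]
time: 8.95
tcp_pos: [465.5, 320.5, 10.9]
tool_rot: [-2.025, -2.402, 0.001]
contact_force: [0.3, -0.7, -1.3]
grip_width: 14.4
time: 9.45
tcp_pos: [465.8, 320.7, 9.4]
tool_rot: [2.025, 2.402, 0.0]
contact_force: [-0.2, 0.2, -0.8]
grip_width: 14.1
t 9.45 tcp [465.8 320.7   9.4] jawdeg 9.75 zax [ 0.  0. -1.] F [-0.2   0.17 -0.81] w 14.1 q7 -0.25
```

```bash
python3 -m crank '{"slide":[[0,0,-1],[0,0,0],[0,0,-0.5],[0,0,0],[0,0,0]],"turn":[0,0,0,0,0],"jaw":[1,1,1,1,1]}'
python3 -c "from h import *;st()"
python3 -m crank '{"slide":[[0,0,-0.5],[0,0,0],[0,0,-0.5],[0,0,0],[0,0,0]],"turn":[0,0,0,0,0],"jaw":[1,1,1,1,1]}'
python3 -c "from h import *;st()"
```

```text
time: 9.95
tcp_pos: [465.7, 320.7, 7.8]
tool_rot: [2.025, 2.402, 0.0]
contact_force: [0.2, -0.2, -1.4]
grip_width: 13.8
t 9.95 tcp [465.7 320.7   7.8] jawdeg 9.74 zax [ 0. -0. -1.] F [ 0.22 -0.22 -1.36] w 13.8 q7 -0.25
time: 10.45
tcp_pos: [465.8, 320.7, 7.6]
tool_rot: [-2.025, -2.402, -0.0]
contact_force: [-2.1, -1.9, 6.2]
grip_width: 14.3
t 10.45 tcp [465.8 320.7   7.6] jawdeg 9.73 zax [-0.  0. -1.] F [-2.11 -1.9   6.23] w 14.3 q7 -0.25
```

Contact came at 7.6 mm, exactly as expected. I'll open gradually.

```bash
python3 -m crank '{"slide":[[0,0,0],[0,0,0],[0,0,0],[0,0,0],[0,0,0]],"turn":[0,0,0,0,0],"jaw":[0.55,0.4,0.2,0,-0.2]}'
python3 -m crank '{"slide":[[0,0,0],[0,0,0],[0,0,0],[0,0,3],[0,0,5]],"turn":[0,0,0,0,0],"jaw":[-0.2,-0.2,-0.2,-0.2,-0.2]}'
python3 -m crank '{"slide":[[0,0,10],[0,0,15],[0,0,20],[0,0,25],[0,0,25]],"turn":[0,0,0,0,0],"jaw":[-0.2,-0.2,-0.2,-0.2,-0.2]}'
python3 -m crank '{"slide":[[0,0,25],[0,0,25],[0,0,20],[0,-5,10],[0,-20,0]],"turn":[0,0,0,0,0],"jaw":[-0.2,-0.2,-0.2,-0.2,-0.2]}'
python3 - <<'E'
from h import *
st();c=read_camera('side');cv2.imwrite("pics/side5.png",c["frame"][:,:,::-1])
crop('pics/side5.png',190,105,130,100,6,'pics/sc5.png');st()
E
```

```text
time: 10.95
tcp_pos: [465.7, 320.7, 6.7]
tool_rot: [2.025, 2.402, 0.0]
contact_force: [0.2, -0.2, -0.0]
grip_width: 51.3
time: 11.45
tcp_pos: [465.5, 320.5, 14.9]
tool_rot: [-2.025, -2.402, 0.001]
contact_force: [0.3, 0.5, 0.2]
grip_width: 51.1
time: 11.95
tcp_pos: [465.9, 320.7, 112.0]
tool_rot: [2.025, 2.402, 0.002]
contact_force: [-0.6, 0.9, -0.0]
grip_width: 51.3
time: 12.45
tcp_pos: [466.2, 297.5, 191.8]
tool_rot: [2.02, 2.406, 0.007]
contact_force: [-0.1, -0.0, -1.1]
grip_width: 51.6
t 12.45 tcp [466.2 297.5 191.8] jawdeg 9.95 zax [ 0.003  0.003 -1.   ] F [-0.08 -0.03 -1.08] w 51.6 q7 -0.33
t 12.5 tcp [466.1 290.4 190.3] jawdeg 9.57 zax [ 0.    -0.002 -1.   ] F [-0.45 -3.84 -0.48] w 51.5 q7 -0.33
```

View pics/sc5.png

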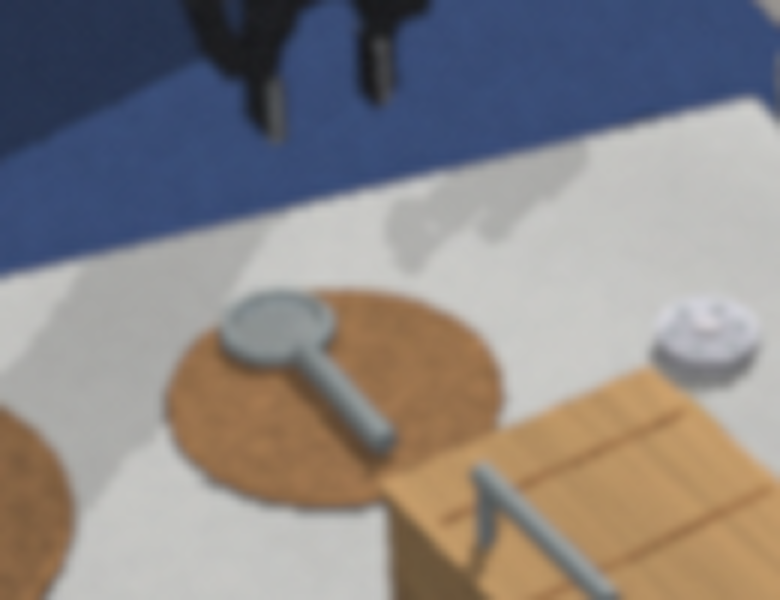

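The magnifier lies flat and released on the mat, with the lens at (278,330) and grip end at (385,445), balance point near the mat's middle. The lid is shut. The handle centre from its bar ends (475.5,47) agrees with the value from the lid corners (475.5,47.1). Yaw is 0.195 and the hinge is at about (615,74.5). Now I'll go over the handle.

```bash
python3 -m crank '{"slide":[[0,-22,0],[1,-28,0],[1,-28,0],[1,-28,0],[1,-28,0]],"turn":[0.005,0.005,0.005,0.005,0.005],"jaw":[-0.2,-0.2,-0.2,-0.2,-0.2]}'
python3 -m crank '{"slide":[[1,-28,0],[1,-28,0],[1,-28,0],[1,-18,0],[1,-8,0]],"turn":[0,0,0,0,0],"jaw":[-0.2,-0.2,-0.2,-0.2,-0.2]}'
python3 -m crank '{"slide":[[0,0,-10],[0,0,-15],[0,0,-10],[0,0,0],[0,0,0]],"turn":[0,0,0,0,0],"jaw":[-0.2,-0.2,-0.2,-0.2,-0.2]}'
python3 - <<'E'
from h import *
st();c=read_camera('side');cv2.imwrite("pics/side6.png",c["frame"][:,:,::-1])
crop('pics/side6.png',225,125,130,100,6,'pics/sc6.png');st()
print(proj('side',get_obs()['tcp_pos']))
E
```

```text
time: 13.0
tcp_pos: [468.4, 158.6, 188.5]
tool_rot: [-1.996, -2.425, 0.005]
contact_force: [0.7, 0.6, 0.5]
grip_width: 51.1
time: 13.5
tcp_pos: [473.2, 48.2, 188.7]
tool_rot: [-2.0, -2.421, 0.004]
contact_force: [0.3, 0.5, -0.8]
grip_width: 51.2
time: 14.0
tcp_pos: [474.5, 52.2, 154.4]
tool_rot: [-1.993, -2.428, 0.001]
contact_force: [-0.3, 0.4, 0.4]
grip_width: 50.9
t 14.0 tcp [474.5  52.2 154.4] jawdeg 11.23 zax [-0.001 -0.    -1.   ] F [-0.34  0.39  0.37] w 50.9 q7 0.14
t 14.05 tcp [474.9  52.1 154.9] jawdeg 11.22 zax [ 0. -0. -1.] F [-0.16 -0.52  0.64] w 50.9 q7 0.14
[278.58737532 184.47611886]
```

View pics/sc6.png

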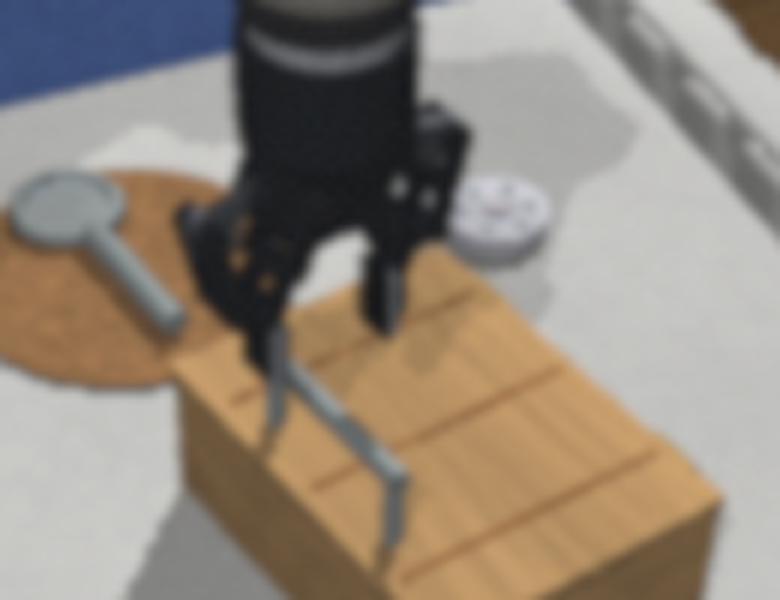

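The fingers straddle the bar line from above, with tips near (272,365) and (388,332), the bar running between them from (275,350) to (405,475). I'll descend onto it.

```bash
python3 -m crank '{"slide":[[0.5,-2,-8],[0,-2,-10],[0,-1,-10],[0,0,-10],[0,0,-6]],"turn":[0,0,0,0,0],"jaw":[-0.2,-0.2,-0.2,-0.2,-0.2]}'
python3 -m crank '{"slide":[[0,0,-4],[0,0,0],[0,0,0],[0,0,0],[0,0,0]],"turn":[0,0,0,0,0],"jaw":[-0.2,-0.2,-0.2,-0.2,-0.2]}'
python3 - <<'E'
from h import *
st();c=read_camera('side');cv2.imwrite("pics/side7.png",c["frame"][:,:,::-1])
crop('pics/side7.png',225,125,130,100,6,'pics/sc7.png');st()
E
```

```text
time: 14.55
tcp_pos: [474.5, 46.4, 109.5]
tool_rot: [-1.994, -2.426, 0.002]
contact_force: [-0.2, -0.0, -0.9]
grip_width: 51.2
time: 15.05
tcp_pos: [475.6, 46.8, 107.2]
tool_rot: [1.994, 2.427, 0.001]
contact_force: [-0.2, -0.5, -0.2]
grip_width: 51.1
t 15.05 tcp [475.6  46.8 107.2] jawdeg 11.18 zax [ 0.001  0.    -1.   ] F [-0.24 -0.54 -0.17] w 51.1 q7 0.21
t 15.1 tcp [475.5  46.8 107.2] jawdeg 11.18 zax [ 0.001  0.    -1.   ] F [0.39 1.98 0.58] w 51.3 q7 0.21
```

View pics/sc7.png

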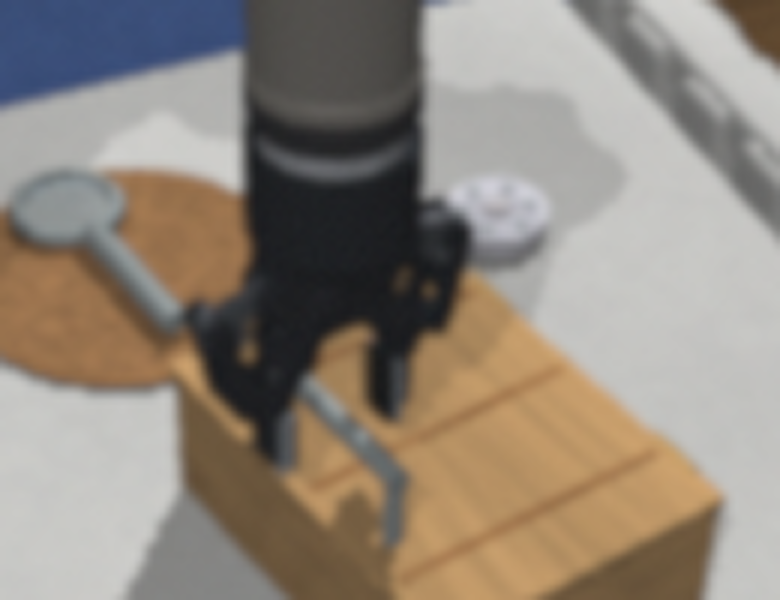

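The bar passes between the tips, at (283,460) and (392,412). I'll close, then lift along the hinge arc.

```bash
python3 -m crank '{"slide":[[0,0,0],[0,0,0],[0,0,0],[0,0,0],[0,0,0]],"turn":[0,0,0,0,0],"jaw":[0.2,0.5,0.8,1,1]}' 40
python3 -m crank '{"slide":[[0,0,0],[0,0,0],[0,0,0],[0,0,0],[0,0,0]],"turn":[0,0,0,0,0],"jaw":[1,1,1,1,1]}'
python3 - <<'E'
from h import *
st()
r=np.hypot(142,48);p0=np.arctan2(48,142);y=.195
f=lambda d:np.array([-r*np.cos(p0+np.radians(d))*np.cos(y),-r*np.cos(p0+np.radians(d))*np.sin(y),r*np.sin(p0+np.radians(d))])
A=[0,1,3]+list(range(6,60,3))+[60]
for a,b in zip(A,A[1:]):print(b,np.round(f(b)-f(a),1),np.round(f(b)-f(0),1))
E
```

```text
time: 15.6
tcp_pos: [477.2, 47.1, 107.2]
tool_rot: [1.992, 2.425, 0.005]
contact_force: [5.5, 1.0, -4.6]
grip_width: 10.2
time: 16.1
tcp_pos: [477.2, 47.1, 107.2]
tool_rot: [1.992, 2.425, 0.005]
contact_force: [5.7, 0.9, -3.7]
grip_width: 10.8
t 16.1 tcp [477.2  47.1 107.2] jawdeg 11.2 zax [ 0.004  0.    -1.   ] F [ 5.68  0.86 -3.72] w 10.8 q7 0.21
1 [0.8 0.2 2.5] [0.8 0.2 2.5]
3 [1.8 0.4 4.9] [2.7 0.5 7.4]
6 [3.  0.6 7.2] [ 5.7  1.1 14.6]
9 [3.4 0.7 7. ] [ 9.1  1.8 21.6]
12 [3.8 0.7 6.9] [12.8  2.5 28.5]
15 [4.1 0.8 6.6] [16.9  3.3 35.1]
18 [4.4 0.9 6.4] [21.4  4.2 41.5]
21 [4.8 0.9 6.2] [26.1  5.2 47.7]
24 [5.1 1.  5.9] [31.2  6.2 53.6]
27 [5.4 1.1 5.6] [36.6  7.2 59.2]
30 [5.6 1.1 5.3] [42.2  8.3 64.6]
33 [5.9 1.2 5. ] [48.1  9.5 69.6]
36 [6.2 1.2 4.7] [54.3 10.7 74.3]
39 [6.4 1.3 4.4] [60.7 12.  78.7]
42 [6.6 1.3 4. ] [67.3 13.3 82.7]
45 [6.8 1.3 3.7] [74.1 14.6 86.4]
48 [7.  1.4 3.3] [81.1 16.  89.6]
51 [7.1 1.4 2.9] [88.2 17.4 92.6]
54 [7.3 1.4 2.5] [95.5 18.9 95.1]
57 [7.4 1.5 2.1] [102.9  20.3  97.2]
60 [7.5 1.5 1.7] [110.4  21.8  99. ]
```

```bash
python3 -m crank '{"slide":[[1,0,0],[1.5,0.2,1.2],[1.2,0.2,2.7],[1.4,0.3,3.5],[1.5,0.3,3.6]],"turn":[0,0,0,0,0],"jaw":[1,1,1,1,1]}'
python3 -c "from h import *;st()"
python3 -m crank '{"slide":[[1.5,0.3,3.6],[1.7,0.3,3.5],[1.7,0.4,3.5],[1.9,0.4,3.4],[1.9,0.3,3.5]],"turn":[0,0,0,0,0],"jaw":[1,1,1,1,1]}'
python3 - <<'E'
from h import *
st();c=read_camera('side');cv2.imwrite("pics/side8.png",c["frame"][:,:,::-1])
crop('pics/side8.png',225,105,130,100,6,'pics/sc8.png');st()
E
```

```text
time: 16.6
tcp_pos: [480.9, 47.8, 117.6]
tool_rot: [-1.993, -2.426, 0.002]
contact_force: [1.4, 1.8, -3.5]
grip_width: 10.2
t 16.6 tcp [480.9  47.8 117.6] jawdeg 11.19 zax [-0.002 -0.    -1.   ] F [ 1.44  1.81 -3.49] w 10.2 q7 0.2
time: 17.1
tcp_pos: [489.2, 49.4, 135.2]
tool_rot: [-1.993, -2.425, 0.003]
contact_force: [-4.0, 1.8, -1.0]
grip_width: 10.6
t 17.1 tcp [489.2  49.4 135.2] jawdeg 11.18 zax [-0.003  0.    -1.   ] F [-4.03  1.78 -0.96] w 10.6 q7 0.19
t 17.15 tcp [489.5  49.5 135.8] jawdeg 11.18 zax [-0.003  0.    -1.   ] F [-5.39  1.39 -0.33] w 10.5 q7 0.19
```

View pics/sc8.png

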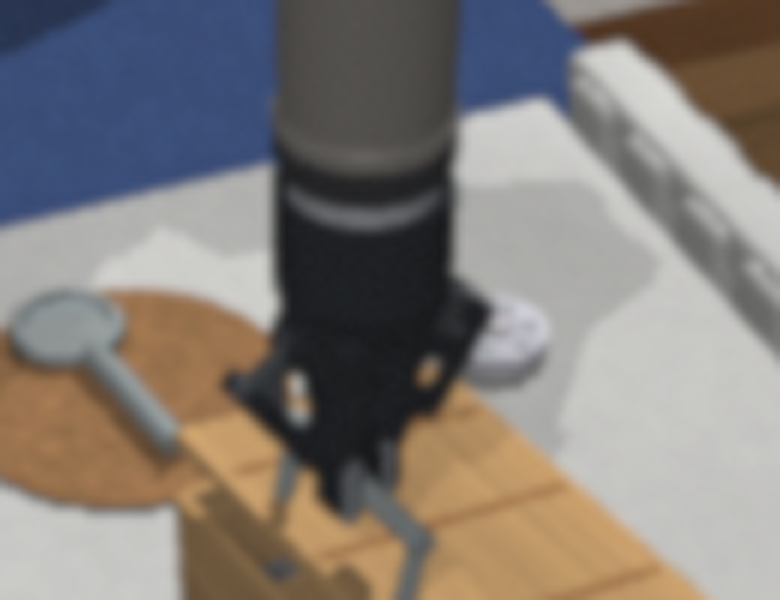

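The lid is rising in the fingers, at about 12°. There is a slight sideways push of 5 N, so I'll ease x by 1.5 mm and go on along the arc.

```bash
python3 -m crank '{"slide":[[1.3,0.4,3.3],[1.3,0.4,3.3],[2,0.4,3.2],[2.2,0.5,3.2],[2.3,0.4,3.1]],"turn":[0,0,0,0,0],"jaw":[1,1,1,1,1]}'
python3 -m crank '{"slide":[[2.4,0.5,3.1],[2.5,0.5,3],[2.6,0.5,2.9],[2.6,0.5,2.8],[2.7,0.5,2.8]],"turn":[0,0,0,0,0],"jaw":[1,1,1,1,1]}'
python3 -c "from h import *;st()"
python3 -m crank '{"slide":[[2.8,0.6,2.7],[2.8,0.6,2.6],[2.9,0.6,2.5],[3,0.6,2.5],[3,0.6,2.4]],"turn":[0,0,0,0,0],"jaw":[1,1,1,1,1]}'
python3 - <<'E'
from h import *
st();c=read_camera('side');cv2.imwrite("pics/side9.png",c["frame"][:,:,::-1])
crop('pics/side9.png',225,85,130,100,6,'pics/sc9.png');st()
E
```

```text
time: 17.65
tcp_pos: [499.5, 51.5, 151.7]
tool_rot: [-1.994, -2.427, 0.001]
contact_force: [-4.5, 1.4, -2.1]
grip_width: 10.6
time: 18.15
tcp_pos: [511.2, 53.8, 166.2]
tool_rot: [-1.993, -2.425, 0.003]
contact_force: [-7.2, 0.6, 1.7]
grip_width: 10.0
t 18.15 tcp [511.2  53.8 166.2] jawdeg 11.17 zax [-0.003 -0.    -1.   ] F [-7.22  0.58  1.67] w 10.0 q7 0.18
time: 18.65
tcp_pos: [524.8, 56.6, 179.3]
tool_rot: [-1.992, -2.423, 0.006]
contact_force: [-11.6, 1.0, 7.3]
grip_width: 10.3
t 18.65 tcp [524.8  56.6 179.3] jawdeg 11.16 zax [-0.006  0.    -1.   ] F [-11.55   0.96   7.29] w 10.3 q7 0.18
t 18.7 tcp [525.4  56.7 179.8] jawdeg 11.17 zax [-0.005  0.    -1.   ] F [-11.14   1.29   7.98] w 10.4 q7 0.18
```

View pics/sc9.png

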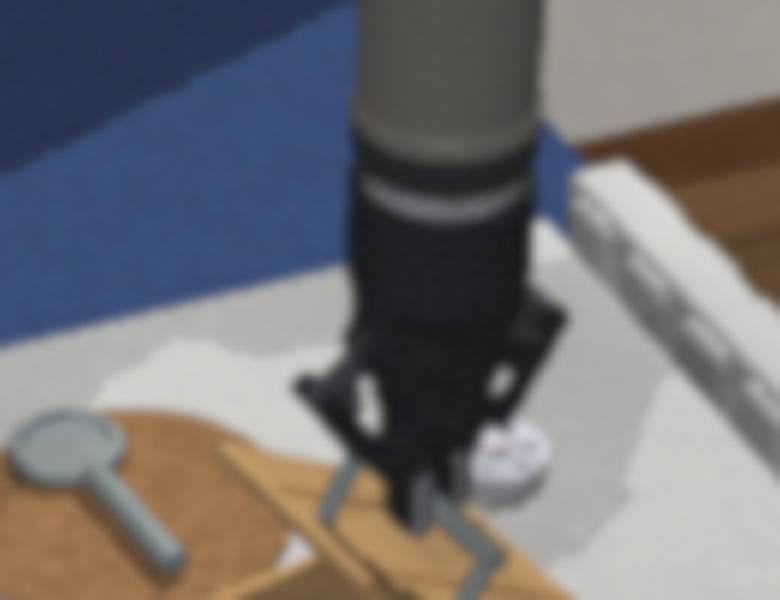

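```bash
python3 -m crank '{"slide":[[-0.5,0,0.7],[-0.5,-0.1,0.7],[0,0,0],[0,0,0],[0,0,0]],"turn":[0,0,0,0,0],"jaw":[1,1,1,1,1]}'
python3 -c "from h import *;st()"
python3 -m crank '{"slide":[[-0.5,0,0.7],[-0.5,-0.1,0.7],[0,0,0],[0,0,0],[0,0,0]],"turn":[0,0,0,0,0],"jaw":[1,1,1,1,1]}'
python3 -c "from h import *;st()"
```

```text
time: 19.2
tcp_pos: [525.8, 56.8, 180.2]
tool_rot: [-1.995, -2.427, 0.001]
contact_force: [-4.8, 1.3, 0.0]
grip_width: 10.4
t 19.2 tcp [525.8  56.8 180.2] jawdeg 11.17 zax [-0. -0. -1.] F [-4.75  1.28  0.  ] w 10.4 q7 0.18
time: 19.7
tcp_pos: [526.9, 57.0, 181.4]
tool_rot: [1.992, 2.425, 0.004]
contact_force: [4.5, 2.2, -11.4]
grip_width: 10.3
t 19.7 tcp [526.9  57.  181.4] jawdeg 11.19 zax [ 0.005 -0.    -1.   ] F [  4.52   2.2  -11.44] w 10.3 q7 0.18
```

```bash
python3 -m crank '{"slide":[[3.4,0.6,1.8],[3.1,0.6,2.3],[3.2,0.6,2.2],[3.2,0.6,2.1],[0,0,0]],"turn":[0,0,0,0,0],"jaw":[1,1,1,1,1]}'
python3 -c "from h import *;st()"
python3 -m crank '{"slide":[[0,0,0],[0,0,0],[0,0,0],[0,0,0],[0,0,0]],"turn":[0,0,0,0,0],"jaw":[1,1,1,1,1]}'
python3 -c "from h import *;st()"
```

```text
time: 20.2
tcp_pos: [538.6, 59.4, 190.3]
tool_rot: [1.994, 2.427, 0.001]
contact_force: [3.2, 1.2, -9.1]
grip_width: 10.5
t 20.2 tcp [538.6  59.4 190.3] jawdeg 11.19 zax [ 0.001  0.    -1.   ] F [ 3.22  1.19 -9.06] w 10.5 q7 0.18
time: 20.7
tcp_pos: [538.0, 59.2, 189.9]
tool_rot: [1.994, 2.427, 0.001]
contact_force: [3.8, 2.0, -12.5]
grip_width: 10.3
t 20.7 tcp [538.   59.2 189.9] jawdeg 11.18 zax [ 0.001  0.    -1.   ] F [  3.76   2.02 -12.51] w 10.3 q7 0.18
```

```bash
python3 -m crank '{"slide":[[3.4,0.6,1.4],[3.4,0.7,1.6],[3.4,0.7,1.8],[3.4,0.7,1.7],[0,0,0]],"turn":[0,0,0,0,0],"jaw":[1,1,1,1,1]}'
python3 -c "from h import *;st()"
python3 -m crank '{"slide":[[3.5,0.7,1.6],[3.5,0.7,1.5],[3.5,0.7,1.4],[0,0,0],[0,0,0]],"turn":[0,0,0,0,0],"jaw":[1,1,1,1,1]}'
python3 - <<'E'
from h import *
st()
for n in('side','top'):
    c=read_camera(n);cv2.imwrite(f"pics/{n}10.png",c["frame"][:,:,::-1])
crop('pics/side10.png',225,85,130,100,6,'pics/sc10.png');st()
crop('pics/top10.png',205,110,130,130,4.6,'pics/tc10.png')
E
```

```text
time: 21.2
tcp_pos: [551.5, 61.9, 197.9]
tool_rot: [-1.994, -2.426, -0.0]
contact_force: [-4.7, 2.1, 3.2]
grip_width: 10.5
t 21.2 tcp [551.5  61.9 197.9] jawdeg 11.17 zax [-0.001  0.001 -1.   ] F [-4.73  2.12  3.24] w 10.5 q7 0.19
time: 21.7
tcp_pos: [562.0, 64.1, 203.1]
tool_rot: [-1.994, -2.426, -0.001]
contact_force: [-6.7, 1.8, 7.1]
grip_width: 10.2
t 21.7 tcp [562.   64.1 203.1] jawdeg 11.17 zax [-0.     0.001 -1.   ] F [-6.69  1.76  7.07] w 10.2 q7 0.19
t 21.8 tcp [561.9  64.1 203.1] jawdeg 11.17 zax [-0.     0.001 -1.   ] F [-6.56  1.95  7.8 ] w 10.2 q7 0.19
```

View pics/sc10.png

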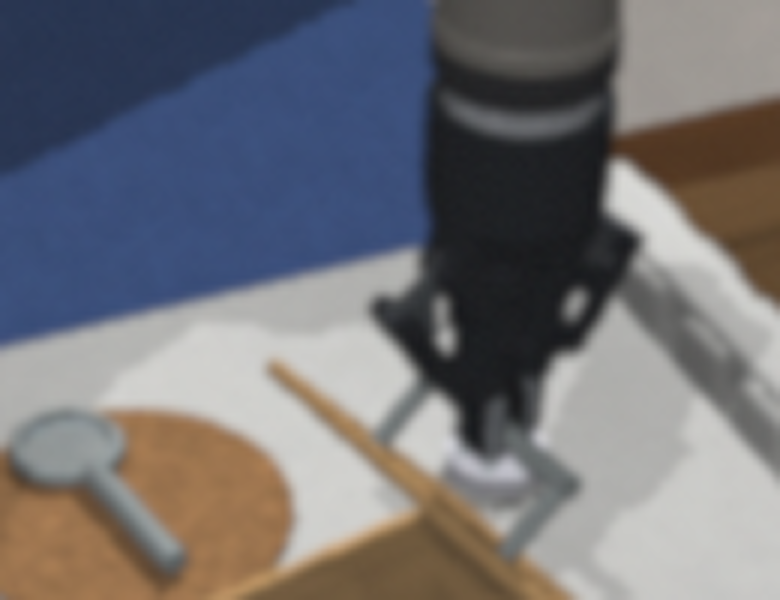

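View pics/tc10.png

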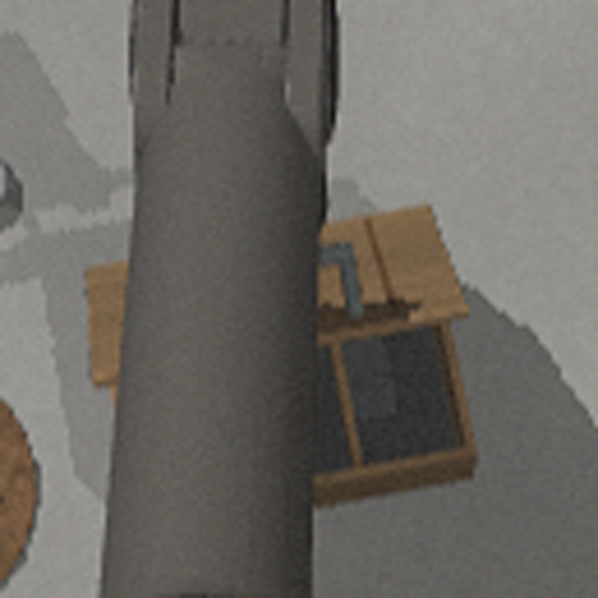

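The side crop shows the lid's free corner at (270,365), raised high. The top crop shows the open box and the lid's right edge from (468,314) to (430,207). The accumulated arc says about 51°. I'll check by projecting the lid model.

```bash
cat >> h.py <<'E'
def lidpts(th,hx=615.6,hy=74.5,yaw=.195):
    th=np.radians(th);X=np.array([np.cos(yaw),np.sin(yaw),0]);Y=np.array([-np.sin(yaw),np.cos(yaw),0])
    e=lambda a,n:np.array([hx,hy,75])+X*(-a*np.cos(th)+n*np.sin(th))+np.array([0,0,a*np.sin(th)+n*np.cos(th)])
    return dict(freeR=e(160,8)-112*Y,freeL=e(160,8)+112*Y,freeRb=e(160,0)-112*Y,freeLb=e(160,0)+112*Y,hR=e(0,8)-112*Y,barR=e(142,48)-52*Y,barc=e(142,48))
E
python3 - <<'E'
from h import *
for th in(0,45,50,55,60):
    P=lidpts(th)
    print(th,{k:(((proj('side',p)-(225,85)+.5)*6-.5).round().astype(int).tolist(),((proj('top',p)-(205,110)+.5)*4.6-.5).round().astype(int).tolist()) for k,p in P.items()},P['barc'].round(1))
E
python3 -c "
from h import crop
crop('pics/side10.png',255,125,80,60,9.9,'pics/sc10b.png')"
```

```text
0 {'freeR': ([443, 889], [482, 448]), 'freeL': ([169, 603], [130, 515]), 'freeRb': ([443, 901], [482, 451]), 'freeLb': ([170, 615], [131, 517]), 'hR': ([723, 741], [433, 208]), 'barR': ([398, 726], [383, 424]), 'barc': ([331, 658], [299, 440])} [476.3  47.  123. ]
45 {'freeR': ([558, 654], [472, 322]), 'freeL': ([256, 381], [96, 393]), 'freeRb': ([546, 670], [474, 334]), 'freeLb': ([246, 395], [99, 404]), 'hR': ([732, 740], [431, 201]), 'barR': ([548, 511], [359, 268]), 'barc': ([474, 448], [271, 284])} [550.4  61.6 209.4]
50 {'freeR': ([580, 628], [469, 301]), 'freeL': ([275, 358], [92, 372]), 'freeRb': ([567, 643], [471, 313]), 'freeLb': ([264, 371], [94, 384]), 'hR': ([733, 740], [431, 201]), 'barR': ([571, 491], [355, 246]), 'barc': ([497, 429], [267, 262])} [562.1  63.9 214.6]
55 {'freeR': ([604, 603], [466, 278]), 'freeL': ([295, 335], [87, 349]), 'freeRb': ([590, 617], [468, 291]), 'freeLb': ([284, 348], [90, 362]), 'hR': ([733, 740], [431, 200]), 'barR': ([595, 473], [351, 223]), 'barc': ([520, 411], [263, 240])} [574.3  66.3 218.9]
60 {'freeR': ([628, 579], [462, 255]), 'freeL': ([317, 314], [82, 326]), 'freeRb': ([614, 593], [464, 269]), 'freeLb': ([305, 326], [85, 339]), 'hR': ([734, 741], [431, 200]), 'barR': ([618, 457], [346, 201]), 'barc': ([543, 396], [259, 218])} [586.7  68.8 222. ]
```

View pics/sc10b.png

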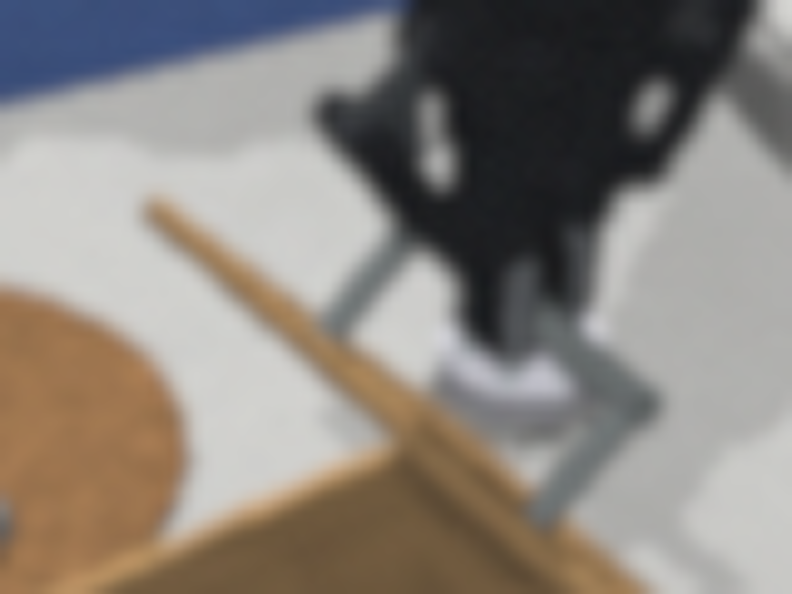

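The views agree on about 50–51°: side corner (270,362) against (275,358)/(264,371) predicted, and top (468,314) against (471,313) predicted. The remaining arc is about (24.6,4.9,7.4).

```bash
python3 -m crank '{"slide":[[3.5,0.7,1.6],[3.5,0.7,1.5],[3.5,0.7,1.2],[3.5,0.7,0.9],[0,0,0]],"turn":[0,0,0,0,0],"jaw":[1,1,1,1,1]}'
python3 -c "from h import *;st()"
python3 -m crank '{"slide":[[3.5,0.7,0.9],[3.5,0.7,0.8],[2.5,0.5,0.5],[0,0,0],[0,0,0]],"turn":[0,0,0,0,0],"jaw":[1,1,1,1,1]}'
python3 - <<'E'
from h import *
st()
for n in('side','top'):
    c=read_camera(n);cv2.imwrite(f"pics/{n}11.png",c["frame"][:,:,::-1])
crop('pics/side11.png',225,85,130,100,6,'pics/sc11.png');st()
crop('pics/top11.png',205,110,130,130,4.6,'pics/tc11.png')
E
```

```text
time: 22.3
tcp_pos: [577.1, 67.0, 208.4]
tool_rot: [1.994, 2.427, 0.004]
contact_force: [-4.3, 2.3, 5.9]
grip_width: 10.2
t 22.3 tcp [577.1  67.  208.4] jawdeg 11.19 zax [ 0.002  0.001 -1.   ] F [-4.32  2.35  5.88] w 10.2 q7 0.2
time: 22.8
tcp_pos: [586.5, 68.9, 210.5]
tool_rot: [1.994, 2.427, 0.004]
contact_force: [-4.1, 1.8, 6.6]
grip_width: 10.5
t 22.8 tcp [586.5  68.9 210.5] jawdeg 11.18 zax [ 0.002  0.001 -1.   ] F [-4.11  1.81  6.59] w 10.5 q7 0.2
t 22.9 tcp [586.5  68.9 210.5] jawdeg 11.19 zax [ 0.002  0.001 -1.   ] F [-4.62  1.64  6.64] w 10.1 q7 0.2
```

View pics/sc11.png

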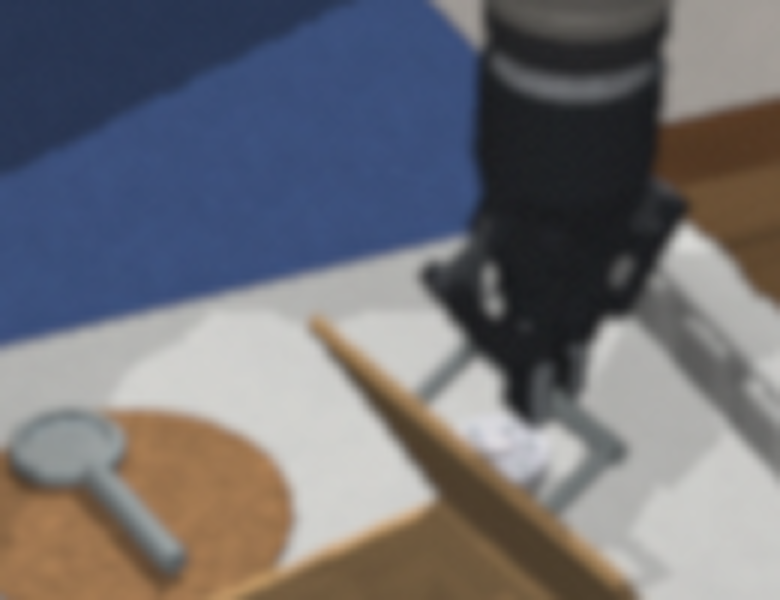

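View pics/tc11.png

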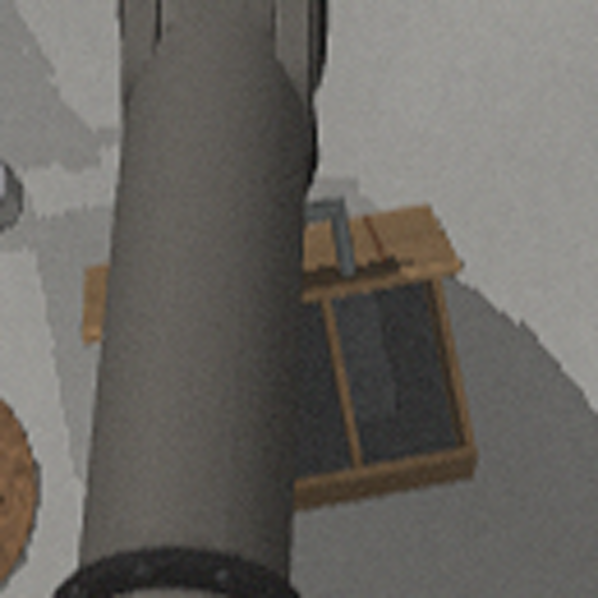

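All three cues match the 60° predictions: the side free corner at (315,318), the bar end at (620,455) and the top corner at (463,269). I'll settle, then check the magnifier and the bystanders.

```bash
python3 -m crank '{"slide":[[0,0,0],[0,0,0],[0,0,0],[0,0,0],[0,0,0]],"turn":[0,0,0,0,0],"jaw":[1,1,1,1,1]}'
python3 - <<'E'
from h import *
st()
im={}
for n in('side','top'):
    c=read_camera(n);im[n]=c["frame"][:,:,::-1].copy();cv2.imwrite(f"pics/{n}12.png",im[n])
# change since start around bystanders; magnifier on mat
for n,k,r in(('top','bowl',(365,195,55,55)),('top','remote',(352,128,50,40)),('side','carousel',(295,150,28,20)),('side','bowl',(300,290,65,65)),('side','remote',(390,262,35,50))):
    x,y,w,h=r;a=cv2.cvtColor(cv2.imread(f'pics/{n}0.png'),6)[y:y+h,x:x+w].astype(np.float32);b=cv2.cvtColor(im[n],6)[y:y+h,x:x+w].astype(np.float32)
    print(n,k,'shift px',np.round(cv2.phaseCorrelate(a,b)[0],2),'mean diff',abs(a-b).mean().round(1))
S=lambda c:((c[0]+.5)/6-.5+225,(c[1]+.5)/6-.5+85)
L=onz('side',S((67,448)),14);G=onz('side',S((172,556)),12);print(L,G,np.linalg.norm(L-G),L+(G-L)*60/125,np.linalg.norm((L+(G-L)*60/125)[:2]-[466,317]))
st()
E
```

```text
time: 23.4
tcp_pos: [586.4, 68.9, 210.5]
tool_rot: [1.994, 2.426, 0.004]
contact_force: [-5.5, 2.0, 5.8]
grip_width: 10.4
t 23.4 tcp [586.4  68.9 210.5] jawdeg 11.18 zax [ 0.002  0.001 -1.   ] F [-5.45  2.02  5.83] w 10.4 q7 0.2
top bowl shift px [ 0.07 -0.02] mean diff 10.1
top remote shift px [-0.07  0.04] mean diff 12.3
side carousel shift px [-4.77 -1.15] mean diff 47.0
side bowl shift px [0.03 0.04] mean diff 10.4
side remote shift px [ 0.05 -0.04] mean diff 9.7
[454.86158298 373.41407827  14.        ] [477.19731117 264.03557975  12.        ] 111.65366403129482 [465.58273251 320.91239898  13.04      ] 3.9345873885945966
t 23.5 tcp [586.5  68.9 210.5] jawdeg 11.18 zax [ 0.002  0.001 -1.   ] F [-3.15  2.45  6.67] w 10.2 q7 0.2
```

View pics/side12.png

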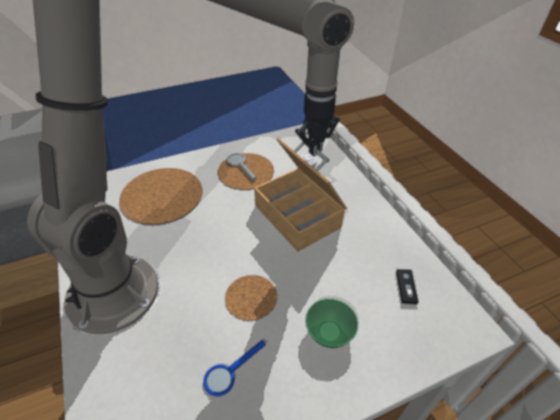

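View pics/top12.png

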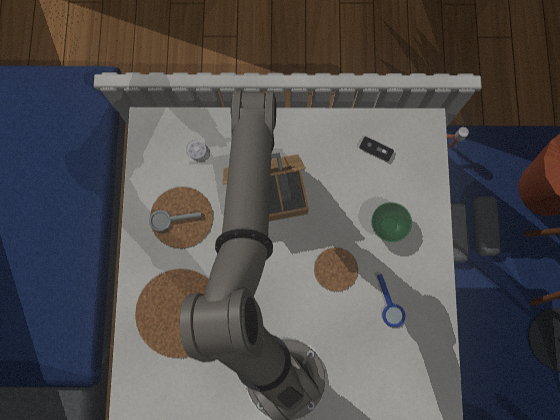

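In the top view the magnifier lies on the mat, lens (160,221) to grip end (203,215) about the mat centre (182,217). The carousel is still at (197,150). In the side view it is hidden behind the lid and fingers, so that correlation means nothing. Bowl and remote shifted less than 0.1 px. The lid is held steady, so I'll hand in.

```bash
python3 -c "
from h import *
st();finish_job()"
```

```text
t 23.5 tcp [586.5  68.9 210.5] jawdeg 11.18 zax [ 0.002  0.001 -1.   ] F [-3.15  2.45  6.67] w 10.2 q7 0.2
the job is handed in; nothing more can be done
```

I moved the steel magnifier from the shut lid to the 185 mm (nominally 190 mm) cork mat and let go of it there. Then I raised the lid by its bar to about 60° and handed the job in at 23.5 s, still gripping it. No verdict was reported.

- **Lid:** both views match the lid model at 60°, and the arc travelled gives 60.9°. The gripper stayed still for the last 0.7 s, with about 8 N measured at the wrist.
- **Magnifier:** it looks flat on the mat, with its balance point about 4–5 mm from the mat's centre.
- **Bowl and remote:** each shifted less than 0.1 px between the first and last pictures.
- **Carousel:** the top view shows it where it was. The side-view check gave a false shift because the lid and fingers hid it.
- **Checks that disagreed:**
  - The bar seems to have slid about 4 mm along the pads during the lift; the grip held.
  - The side view put the magnifier's lens-to-grip-end length at 112 mm, probably because I misread the grip end. The top view gives about 124 mm against 125 mm expected.

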